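# Square the eyelet tin into the corner stop

### The arm

A 7-joint arm with a two-finger parallel gripper is mounted at the origin on a cart in front of the work surface, level with it; the furniture and walls round the work are solid. World frame = base frame: x ahead of the robot, y to its left, z up, the work surface at z = 0. Lengths are in m, angles in rad, forces in N, time in s.
With the tool pointing down it reaches from about 0.425 to 0.875 m from the base axis. Payload 8.4 kg.
Tool frame: the origin (TCP) lies between the finger pads, 19 mm behind the fingertips; this is the grasp point; z points along the fingers, y is the line along which they close (so a half turn about z gives the same grasp; the last joint's range is limited). The gripper opens to 85 mm and grips with 20 to 120 N. Pads are 22 mm wide; open, the fingers measure 114 mm over their backs; the gripper's body (76 mm by 85 mm) begins 54 mm behind the grasp point. The pads swing forward as they close: fully open they stand 13 mm farther back than shut.
Start: joints at [-1.258, 0.333, 0.04, 1.465, -0.013, 1.343, -0.059], TCP at [0.26, 0.596, 0.25] pointing down, gripper open.
Joint ranges: [-2.58, 2.58], [-0.38, 2.09], [-1.3, 1.39], [0.25, 2.4], [-1.5, 4.64], [0.08, 2.09], [-2.65, 2.65]. Speed limits (rad/s): [2.22, 2.22, 2.79, 2.79, 3.14, 3.14, 3.14].

### API

Orientations are given as a unit quaternion [x, y, z, w].
In Python, from cell import * gives the robot as it stands.
- The arm moves only by the tool servo_tool, never from a script. Its argument "series" is one flat list of numbers, 6 for each row, row after row: the shift along the tool's x, y, z in m, then the turn, a rotation vector about the tool's x, y, z in degrees. A call has 1 to 12 rows; each row shifts and turns the commanded pose from where the row before left it, along the tool's axes as they then stand; what a row does not reach is not made up. A row lasts 1/10 s, in which the tool goes at most 50 mm and 8.59 degrees, less where a joint would pass 70% of its speed; a pose out of reach is approached as far as the arm can. A call is refused whole if a number of a shift passes 0.05 or a number of a turn 8.59, either way. A call with a gripper value outside its range is refused whole. "fingers" is the finger opening in m, from 0 to 0.0854, set as the call begins (left out, the last holds). The fingers move at their own pace and stop on an object; the grip force is fixed at half the most. Time passes only in rows, so rows that do not move let the fingers close. It gives the time, the measured TCP pose, the force, the opening and the grip force at its end, in the units of the state.
- observe(): the state, without advancing time (a new reading comes with each control period).
- get_image(name): name is "side" or "top"; returns a dict with "image" (384x512x3 uint8, red, green, blue), "intrinsics" (3x3 intrinsics, pixels), "dist_coeffs" ([k1, k2, p1, p2, k3] as OpenCV has them; the pictures are not rectified), "cam_to_world" (4x4, takes a point from camera to world coordinates). Camera axes: x right, y down, z forward; pixel columns grow to the right and rows downward; lengths in m; the calibration is good to about 2 mm. A picture is of the moment at which its call begins. There is no depth.
- hand_in(): hands the job in; it is judged then, once.
The state is a dict: "time": time; "joint_pos": joint angles; "joint_vel": joint speeds; "effort": joint torques, N m; "tcp_pos": TCP position; "tcp_rot": TCP orientation; "ft_force": force on the tool from outside, world axes, zero at the start; "torque": the same for the moment, N m; "finger_gap": opening from 0.0 (shut) to 1.0 (fully open); "grasp_force": force on a finger pad.
Only numpy, scipy, OpenCV 4.12 (cv2) and the standard library are available. Lean on these libraries where they do the work, as an engineer would, in place of code of your own. Each camera call takes 0.05 s, during which the arm holds its last target. There are 200 camera calls.

### The job

The eyelet tin has to sit square in the aluminium corner stop so that its lid can be marked. Push it along the table with your fingertips until its long far side is flush against the long far rail and its right-hand end is flush against the short side rail. Do not take the tin between the fingers, lift it or tip it, and do not disturb the teal spool, the wax block and the orange bobbin; then move clear.

Things in the scene. Friction and masses are not known exactly. Their poses are not given: they have to be found in the camera images.
- tin: Shut tin, dark teal lid, mustard-yellow body, 105 to 210 g, loose, 24 mm high. Origin: centre of its underside; solid outline x = -29 to +30 mm, y = -44 to +44 mm. +x side: the long hinged back; -y side: the right-hand end; z up. It starts in the open quadrant of the corner stop, clear of both rails, turned up to about 0.45 rad from the stop's axes.
- corner_stop: L-shaped aluminium stop fixed to the table, rails 14 mm wide, 18 mm high. Origin: inner corner, on the table. Long far rail: inner face x = 0, running 120 mm along +y; short side rail: inner face y = 0, running 80 mm along -x. Seated, the tin has the stop's axes and its origin at about x = -30, y = +44 mm. The stop is turned up to 0.25 rad on the table.
- teal_spool: Bystander: teal thread spool standing upright, 27 mm diameter, 52 mm high, loose, origin at the centre of its underside; right of the tin's way, beyond the side rail's open end.
- wax: Bystander: yellow beeswax block with dark grooves, 26 x 42 mm, 14 mm high, loose, origin at the centre of its underside; to the left of the tin.
- orange_bobbin: Bystander: small bobbin with white flanges and orange thread, 21 mm diameter, 11 mm high, loose, lying flat, origin at the centre of its underside; to the left of and nearer than the tin.
Mind the look-alikes: they are no part of the job. Several things look just like the tin: the one meant starts farthest to the robot's right.

How it is judged:
By the outcome, as a careful person would: the job done as asked, in the order asked, and still so for the second after the job is handed in, with the robot touching nothing.
It also fails if it takes over 51 s, if anything falls off the work surface, if the arm or the gripper's body presses on something with over 40 N, if the wrist force passes 120 N, or if a joint passes its speed limit or range.

## Working session

There is one attempt and no reset: what is moved stays moved. The work goes in short steps, Python scripts to look and compute and a tool call to move; the robot and the scene stay as the last step left them, time stands still between calls to the robot, and variables do not carry over. Pictures are saved under pics/ and viewed, at most 10 in all, crops included, and the job is handed in when it is done.

Besides the shell and the picture viewer there is one more tool, called in YAML: its name, and indented under it one key for each argument. servo_tool: Moves the arm, as the interface text tells. Its arguments: {"type":"object","properties":{"series":{"type":"array"},"fingers":{"type":"number"}},"required":["series"]}

```bash
mkdir -p pics; ls; python3 - <<'E'
from cell import *
import cv2,numpy as np
for n in("top","side"):
    d=get_image(n);cv2.imwrite(f"pics/{n}0.png",d["image"][:,:,::-1]);np.savez(f"{n}0.npz",**d)
    print(n,d["intrinsics"],d["dist_coeffs"],d["cam_to_world"])
s=observe();print(s["time"],s["tcp_pos"],s["tcp_rot"],s["finger_gap"])
E
```

```text
pics
top [[484.36604327   0.         249.91371708]
 [  0.         484.36604327 185.96375837]
 [  0.           0.           1.        ]] [-0.08837388  0.          0.          0.          0.        ] [[ 0.01452819 -0.99689499  0.07739064  0.49399847]
 [-0.99988777 -0.01476761 -0.00252224  0.19494054]
 [ 0.00365729 -0.07734532 -0.99699766  1.09703661]
 [ 0.          0.          0.          1.        ]]
side [[371.03615802   0.         263.90096346]
 [  0.         371.03615802 193.15441999]
 [  0.           0.           1.        ]] [0.0170881 0.        0.        0.        0.       ] [[-0.98446199 -0.09707735  0.14632353  0.43529385]
 [-0.17458178  0.45158959 -0.87497888  0.92041497]
 [ 0.01886245 -0.88692887 -0.46152073  0.4215691 ]
 [ 0.          0.          0.          1.        ]]
0.1 [0.26005975 0.59530308 0.2491964 ] [ 2.04454575e-01  9.78875781e-01 -7.25931061e-04 -7.33679971e-05] 0.9980258218327506
```

View pics/top0.png

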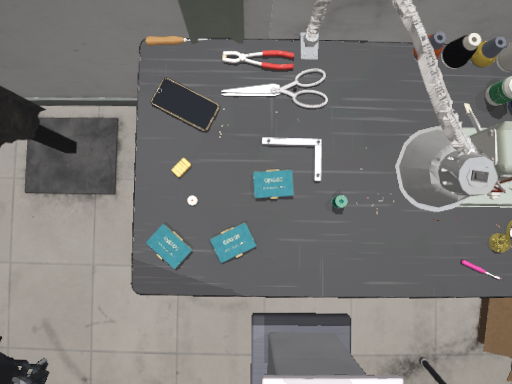

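View pics/side0.png

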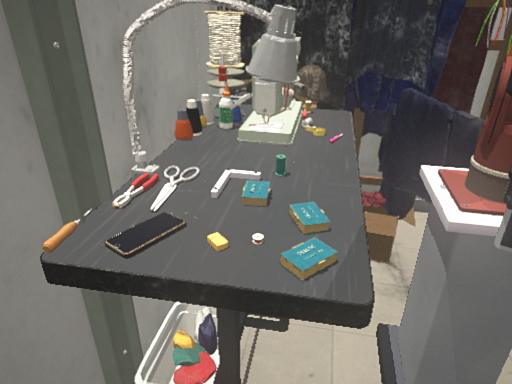

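Top view: there are three teal-lidded tins, at (273,184), (234,242) and (169,246). The farthest right is (273,184), which is also the one inside the L stop (corner near (319,142)). The spool is at (341,202), the wax at (181,168) and the bobbin at (192,201).

```bash
cat > h.py <<'E'
import cv2,numpy as np
def ray(d,uv,z):
    uv=np.asarray(uv,float).reshape(-1,1,2)
    n=cv2.undistortPoints(uv,d["intrinsics"],d["dist_coeffs"]).reshape(-1,2)
    R=d["cam_to_world"][:3,:3];t=d["cam_to_world"][:3,3]
    v=np.c_[n,np.ones(len(n))]@R.T
    return (t+v*((z-t[2])/v[:,2])[:,None])[:,:2]
def hsv(d): return cv2.cvtColor(np.ascontiguousarray(d["image"]),cv2.COLOR_RGB2HSV)
def blobs(m,amin=30):
    c,_=cv2.findContours(m.astype(np.uint8),cv2.RETR_EXTERNAL,cv2.CHAIN_APPROX_NONE)
    return [k for k in c if cv2.contourArea(k)>amin]
def rect(P):
    (c,s,a)=cv2.minAreaRect((P*1000).astype(np.float32).reshape(-1,1,2));return np.round(c,1),np.round(s,1),round(a,2)
def line(P):
    return cv2.fitLine((P*1000).astype(np.float32),cv2.DIST_HUBER,0,.01,.01).ravel()
def tin(d,near):
    H=hsv(d);m=((H[...,0]>80)&(H[...,0]<100)&(H[...,1]>110)&(H[...,2]>60))
    m=cv2.morphologyEx(m.astype(np.uint8),cv2.MORPH_CLOSE,np.ones((5,5)))
    return [(np.round(k.reshape(-1,2).mean(0)),rect(ray(d,k,.024))) for k in blobs(m,60)]
E
python3 - <<'E'
from h import *
d=dict(np.load("top0.npz"))
for t in tin(d,None):print("teal",t)
H=hsv(d);m=(H[...,1]<40)&(H[...,2]>150)
m[:, :255]=0;m[:,330:]=0;m[:130]=0;m[190:]=0
k=max(blobs(m),key=cv2.contourArea);ys,xs=np.nonzero(m)
P=ray(d,np.c_[xs,ys],.018)
print("stop bbox px",xs.min(),xs.max(),ys.min(),ys.max())
far=(xs<308)&(xs>266)&(ys<150);side=(ys>154)&(ys<177)&(xs>308)
for nm,s in(("far",far),("side",side)):
    l=line(P[s]);print(nm,l,"ang",np.degrees(np.arctan2(l[1],l[0])))
print(rect(ray(d,k,.018)))
for nm,u in(("wax",(181,168)),("bob",(192.5,200.5)),("spooltop",(341,201))):print(nm,ray(d,u,.014 if nm!="spooltop" else .052))
im=cv2.resize(d["image"][120:260,140:370],None,fx=3.4,fy=3.4,interpolation=cv2.INTER_CUBIC)
cv2.imwrite("pics/crop0.png",im[:,:,::-1])
E
```

```text
teal (array([233., 243.]), (array([451.4, 228.2]), array([56.4, 86. ]), 26.34))
teal (array([168., 246.]), (array([441.6, 370.7]), array([86.3, 56. ]), 48.77))
teal (array([273., 184.]), (array([582.9, 141.3]), array([56.2, 85.4]), 4.41))
stop bbox px 262 321 137 188
far [5.1110322e-03 9.9998695e-01 6.8115985e+02 1.0961097e+02] ang 89.70715
side [9.9999744e-01 2.2739223e-03 6.2768268e+02 3.9888031e+01] ang 0.13028625
(array([641.4,  99.9]), array([134.4,  95.1]), 89.4)
wax [[0.61634656 0.34799175]]
bob [[0.54351498 0.32029106]]
spooltop [[ 0.54535948 -0.00557006]]
```

View pics/crop0.png

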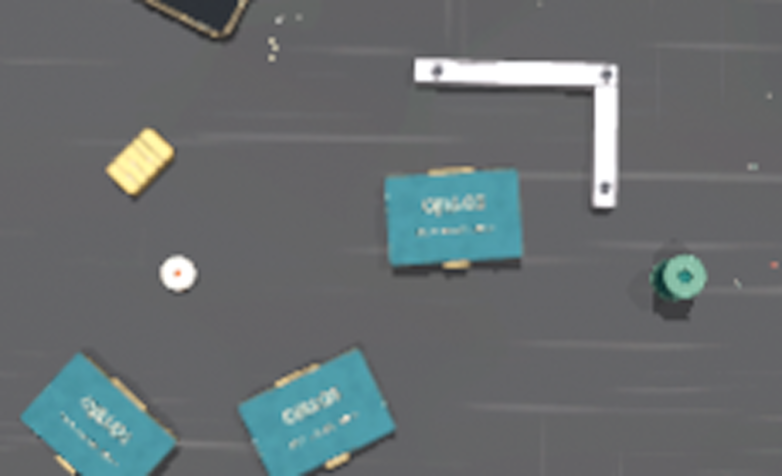

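The crop confirms the target: it is the tin at (273,184), the one inside the stop. Its lid measures 56x85 mm, as expected. Its centre is at (583,141) mm with yaw +4.4°, and the stop corner is at about (674,47) mm with yaw ≈ 0. I'll push +x with two fingers from the near side, then push -y from the left end.

servo_tool:
  series: [0,0,0,0,0,-7.9,0,0,0,0,0,-7.9,0,0,0,0,0,-7.8,-0.028,-0.045,0,0,0,0,-0.028,-0.045,0,0,0,0,-0.028,-0.045,0,0,0,0,-0.028,-0.045,0,0,0,0,-0.028,-0.045,0,0,0,0,-0.028,-0.045,0,0,0,0,-0.028,-0.045,0,0,0,0,-0.028,-0.045,0,0,0,0,-0.028,-0.045,0,0,0,0]
  fingers: 0.05

```text
time: 1.3
tcp_pos: [0.4985, 0.2116, 0.2499]
tcp_rot: [-0.0, 1.0, 0.0, -0.0]
ft_force: [0.7, 0.9, -0.1]
finger_gap: 0.585
grasp_force: 0.0
```

servo_tool:
  series: [0,-0.05,0,0,0,0,0,0,0.03,0,0,0,0,0,0.04,0,0,0,0,0,0.04,0,0,0,0,0,0.04,0,0,0,0,0,0.03,0,0,0,0,0,0.02,0,0,0,0,0,0,0,0,0,0,0,0,0,0,0]

```text
time: 2.2
tcp_pos: [0.4979, 0.1635, 0.0503]
tcp_rot: [0.0, 1.0, -0.0, -0.0]
ft_force: [1.0, 0.3, -0.1]
finger_gap: 0.586
grasp_force: 0.0
```

```bash
python3 - <<'E'
from cell import *
import cv2,numpy as np
a=get_image("side");b=get_image("top")
I=[cv2.resize(a["image"][130:260,170:350],(400,290)),cv2.resize(b["image"][110:240,220:400],(400,290))]
cv2.imwrite("pics/p1.png",np.hstack(I)[:,:,::-1]);s=observe();print(s["tcp_pos"],s["ft_force"],s["finger_gap"])
E
```

```text
[0.4987985  0.16391515 0.05137947] [2.14387174 0.99356882 0.17188646] 0.5809997113882954
```

View pics/p1.png

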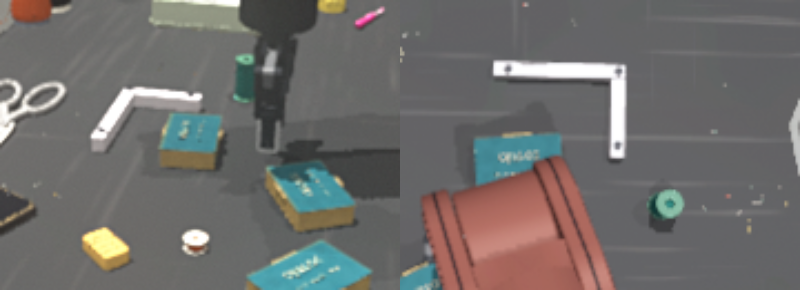

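The side crop shows the fingertips between the target and the look-alike, above the table. Top view: tin and stop unchanged. Next I'll line up and descend.

servo_tool:
  series: [-0.014,-0.023,0,0,0,0,0,0,0,0,0,0,0,0,0.01,0,0,0,0,0,0.011,0,0,0,0,0,0,0,0,0,0,0,0,0,0,0]

```text
time: 2.9
tcp_pos: [0.5113, 0.1409, 0.0285]
tcp_rot: [-0.0, 1.0, -0.0, -0.001]
ft_force: [-0.0, 0.5, -0.2]
finger_gap: 0.584
grasp_force: 0.0
```

servo_tool:
  series: [-0.01,0,0,0,0,0,-0.008,0,0,0,0,0,-0.006,0,0,0,0,0,-0.006,0,0,0,0,0,-0.006,0,0,0,0,0,-0.006,0,0,0,0,0,-0.006,0,0,0,0,0,-0.006,0,0,0,0,0,-0.006,0,0,0,0,0,-0.006,0,0,0,0,0,-0.006,0,0,0,0,0,0,0,0,0,0,0]

```text
time: 4.1
tcp_pos: [0.585, 0.1405, 0.0291]
tcp_rot: [0.0, 1.0, -0.0, 0.0]
ft_force: [0.5, -0.7, -0.9]
finger_gap: 0.585
grasp_force: 0.0
```

```bash
cat > look.py <<'E'
from cell import *
from h import *
import sys
a=get_image("side");b=get_image("top")
I=[cv2.resize(a["image"][150:250,190:310],(400,333)),cv2.resize(b["image"][120:220,240:360],(400,333))]
cv2.imwrite(f"pics/{sys.argv[1]}.png",np.hstack(I)[:,:,::-1]);s=observe();print(s["tcp_pos"].round(4),s["ft_force"],s["finger_gap"])
for n,d in(("top",b),("side",a)):
    for t in tin(d,None):print(n,t)
E
python3 look.py p2
```

```text
[0.5842 0.1405 0.029 ] [0.21112226 0.5750573  1.04547284] 0.5880369080707571
top (array([233., 243.]), (array([451.4, 228.2]), array([56.4, 86. ]), 26.34))
top (array([169., 246.]), (array([441.4, 370.5]), array([85.8, 56. ]), 48.84))
side (array([309., 253.]), (array([442.8, 376.5]), array([84.6, 54.2]), 48.91))
side (array([310., 213.]), (array([451.2, 234.4]), array([53.5, 82.6]), 25.75))
side (array([238., 188.]), (array([624.5, 146.1]), array([50.3, 80. ]), 1.09))
side (array([280., 166.]), (array([545.1,  -1.2]), array([19.7, 95.7]), 8.26))
```

View pics/p2.png

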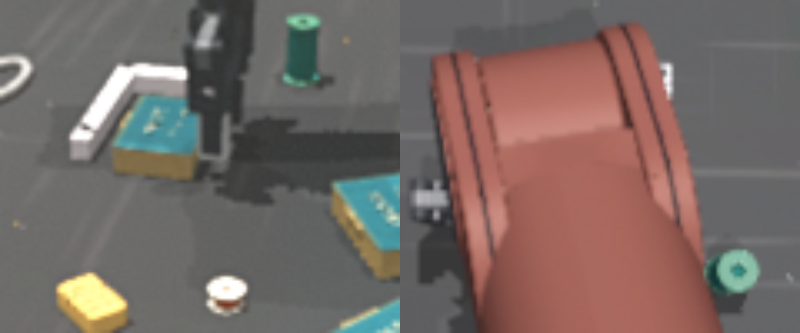

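The side crop shows the tin pushed squarely towards the far rail, about 20 mm from it, with the bystanders untouched. The arm hides the scene in the top view. I'll continue to contact.

servo_tool:
  series: [-0.004,0,0,0,0,0,-0.004,0,0,0,0,0,-0.004,0,0,0,0,0,-0.003,0,0,0,0,0,-0.002,0,0,0,0,0,-0.002,0,0,0,0,0,-0.002,0,0,0,0,0]

```text
time: 4.9
tcp_pos: [0.605, 0.1406, 0.029]
tcp_rot: [-0.0, 1.0, -0.0, -0.0]
ft_force: [-0.4, 0.3, -0.6]
finger_gap: 0.587
grasp_force: 0.4
```

servo_tool:
  series: [-0.001,0,0,0,0,0,-0.001,0,0,0,0,0]

```text
time: 5.1
tcp_pos: [0.6061, 0.1407, 0.0288]
tcp_rot: [-0.0, 1.0, -0.0, -0.001]
ft_force: [-6.6, 0.0, 3.7]
finger_gap: 0.582
grasp_force: 3.6
```

Contact: 6.6 N against the far rail. I'll back off, rise and check joint 7.

servo_tool:
  series: [0.008,0,0,0,0,0,0.012,0,0,0,0,0,0,0,-0.02,0,0,0,0,0,-0.03,0,0,0,0,0,-0.03,0,0,0]
  fingers: 0.05

```text
time: 5.6
tcp_pos: [0.5858, 0.1404, 0.1097]
tcp_rot: [-0.0, 1.0, -0.0, -0.0]
ft_force: [0.1, 0.5, 0.2]
finger_gap: 0.584
grasp_force: 0.0
```

```bash
python3 -c "
from cell import *
s=observe();print(s['joint_pos'].round(2) if hasattr(s['joint_pos'],'round') else s['joint_pos'],s['tcp_pos'])"
```

```text
[-0.57  0.36  0.32  1.76 -0.13  1.05  1.36] [0.58576933 0.14043075 0.10966147]
```

servo_tool:
  series: [-0.027,0.04,0,0,0,0,-0.027,0.04,0,0,0,0,0,0,0,0,0,8,0,0,0,0,0,8,0,0,0,0,0,8,0,0,0,0,0,8,0,0,0,0,0,8,0,0,0,0,0,8,0,0,0,0,0,8,0,0,0,0,0,8,0,0,0,0,0,8,0,0,0,0,0,8]
  fingers: 0.018

```text
time: 6.8
tcp_pos: [0.6402, 0.2206, 0.1091]
tcp_rot: [0.645, 0.764, 0.0, -0.0]
ft_force: [-0.7, 0.6, -0.3]
finger_gap: 0.212
grasp_force: 0.0
```

servo_tool:
  series: [0,0,0,0,0,5,0,0,0,0,0,5,0,0,0,0,0,0]

```text
time: 7.1
tcp_pos: [0.6402, 0.2207, 0.109]
tcp_rot: [0.708, 0.707, 0.0, -0.0]
ft_force: [-0.3, 0.6, -0.9]
finger_gap: 0.212
grasp_force: 0.0
```

```bash
python3 look.py p3; python3 - <<'E'
from cell import *
from scipy.spatial.transform import Rotation as R
s=observe();print(R.from_quat(s["tcp_rot"]).as_matrix().round(3),s["joint_pos"])
E
```

```text
[0.6405 0.2207 0.109 ] [ 0.60734702 -0.58876642  0.06141265] 0.21186319655548574
top (array([169., 246.]), (array([441.7, 370.5]), array([86.3, 56. ]), 48.34))
top (array([284., 156.]), (array([644.4, 117. ]), array([56.2, 40.4]), 0.38))
side (array([309., 253.]), (array([442.8, 376.5]), array([84.6, 54.2]), 48.91))
side (array([310., 214.]), (array([450.9, 234.7]), array([54.1, 81.5]), 26.18))
side (array([231., 186.]), (array([644.3, 145.7]), array([50.6, 78.4]), 0.01))
[[-0.003  1.    -0.   ]
 [ 1.     0.003  0.   ]
 [ 0.    -0.    -1.   ]] [-0.84165489  0.55094106  0.61519138  1.57285491 -0.34123162  1.1271074
 -0.14564697]
```

View pics/p3.png

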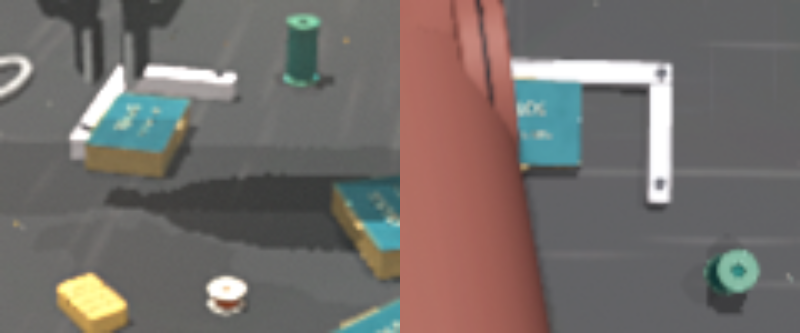

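Both views show the tin against the far rail: centre x = 644 mm, yaw ≈ 0, right end 97 mm. The fingers are above and beyond its left end and clear of everything. Descending.

servo_tool:
  series: [0,0,0.03,0,0,0,0,0,0.025,0,0,0,0,0,0.012,0,0,0,0,0,0.01,0,0,0,0,0,0,0,0,0]

```text
time: 7.7
tcp_pos: [0.6404, 0.2204, 0.0312]
tcp_rot: [0.707, 0.707, -0.001, -0.0]
ft_force: [0.1, 0.0, -0.4]
finger_gap: 0.211
grasp_force: 0.0
```

servo_tool:
  series: [-0.008,0,0,0,0,0,-0.008,0,0,0,0,0,-0.006,0,0,0,0,0,-0.006,0,0,0,0,0,-0.006,0,0,0,0,0,-0.006,0,0,0,0,0,-0.006,0,0,0,0,0,-0.006,0,0,0,0,0,-0.006,0,0,0,0,0,-0.005,0,0,0,0,0,0,0,0,0,0,0]

```text
time: 8.8
tcp_pos: [0.6409, 0.1559, 0.0319]
tcp_rot: [0.708, 0.707, -0.0, 0.0]
ft_force: [-0.6, 0.3, 0.1]
finger_gap: 0.213
grasp_force: 0.0
```

```bash
python3 look.py p4
```

```text
[0.6407 0.1566 0.0316] [ 0.14422398 -0.00851979  0.29666772] 0.21380604453728946
top (array([229., 243.]), (array([450.1, 230.9]), array([56.3, 80.1]), 26.39))
top (array([169., 246.]), (array([441.7, 370.5]), array([86.3, 56. ]), 48.34))
side (array([309., 253.]), (array([442.8, 376.5]), array([84.6, 54.2]), 48.91))
side (array([310., 213.]), (array([451.3, 234.1]), array([53.8, 83. ]), 26.16))
```

View pics/p4.png

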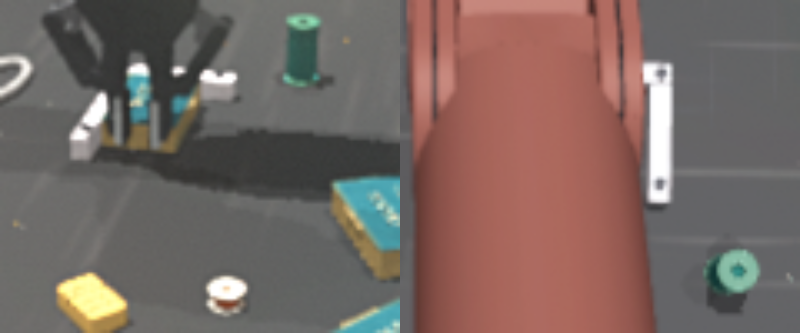

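The side view shows the fingers pushing the left end squarely, with the tin still along the far rail. About 10 mm remain.

servo_tool:
  series: [-0.003,0,0,0,0,0,-0.003,0,0,0,0,0,-0.002,0,0,0,0,0,-0.001,0,0,0,0,0]

```text
time: 9.3
tcp_pos: [0.6408, 0.1481, 0.0319]
tcp_rot: [0.707, 0.707, -0.0, 0.0]
ft_force: [-0.5, -0.2, 0.7]
finger_gap: 0.214
grasp_force: 0.4
```

servo_tool:
  series: [-0.001,0,0,0,0,0,-0.001,0,0,0,0,0]

```text
time: 9.5
tcp_pos: [0.6409, 0.1466, 0.032]
tcp_rot: [0.707, 0.707, -0.0, -0.0]
ft_force: [-0.6, 1.3, -0.5]
finger_gap: 0.209
grasp_force: 0.4
```

servo_tool:
  series: [-0.001,0,0,0,0,0,-0.001,0,0,0,0,0]

```text
time: 9.7
tcp_pos: [0.6411, 0.1461, 0.0322]
tcp_rot: [0.707, 0.707, 0.001, -0.0]
ft_force: [0.3, 6.6, -0.2]
finger_gap: 0.212
grasp_force: 3.4
```

Contact with the side rail at 6.6 N. Now I'll back off, rise, turn back and re-seat gently against the far rail.

servo_tool:
  series: [0.008,0,0,0,0,0,0.012,0,0,0,0,0,0,0,-0.03,0,0,0,0,0,-0.03,0,0,0,0,0,-0.03,0,0,0,-0.037,-0.033,0,0,0,0,-0.037,-0.033,0,0,0,0,0,0,0,0,0,-8,0,0,0,0,0,-8,0,0,0,0,0,-8,0,0,0,0,0,-8,0,0,0,0,0,-8]

```text
time: 10.9
tcp_pos: [0.575, 0.0912, 0.1221]
tcp_rot: [0.42, 0.908, -0.0, 0.0]
ft_force: [-0.4, -0.2, -0.3]
finger_gap: 0.21
grasp_force: 0.0
```

servo_tool:
  series: [0,0,0,0,0,-8,0,0,0,0,0,-8,0,0,0,0,0,-8,0,0,0,0,0,-8,0,0,0,0,0,-8,0,0,0,0,0,-8,0,0,0,0,0,-2,0,0,0,0,0,0,0,0,0,0,0,0]
  fingers: 0.04

```text
time: 11.8
tcp_pos: [0.575, 0.0909, 0.122]
tcp_rot: [0.001, 1.0, -0.0, 0.0]
ft_force: [0.1, -0.4, 0.2]
finger_gap: 0.471
grasp_force: 0.0
```

```bash
python3 look.py p5
```

```text
[0.5749 0.0908 0.122 ] [-0.43980436  1.07389736 -0.26901457] 0.46548897788517357
top (array([233., 243.]), (array([451.4, 228.2]), array([56.4, 86. ]), 26.34))
top (array([169., 246.]), (array([441.4, 370.5]), array([85.9, 55.8]), 48.63))
top (array([282., 157.]), (array([643.4, 120.4]), array([54.2, 24.6]), 0.56))
side (array([309., 253.]), (array([442.9, 376.5]), array([84.6, 54.3]), 48.91))
side (array([310., 213.]), (array([451.6, 234.8]), array([52.8, 81.9]), 26.18))
side (array([236., 178.]), (array([643.8, 100.9]), array([75.8, 49.6]), 89.26))
side (array([280., 167.]), (array([545.7,  -1.1]), array([18.3, 95.7]), 8.26))
```

View pics/p5.png

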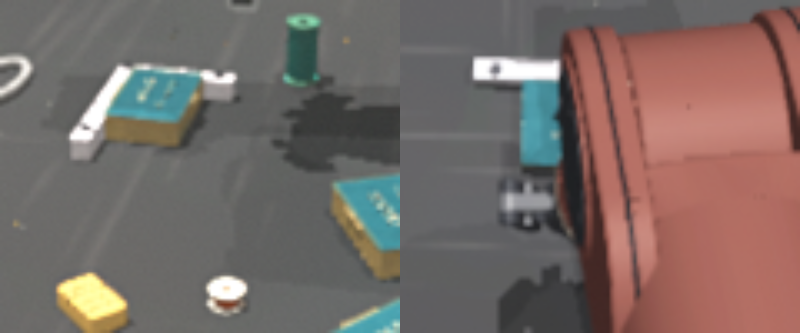

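The side view shows the tin in the corner, possibly turned by up to 0.7°, and the bystanders unmoved. I'll re-press it from the near side.

servo_tool:
  series: [0,0,0.03,0,0,0,0,0,0.03,0,0,0,0,0,0.02,0,0,0,0,0,0.012,0,0,0,0,0,0,0,0,0,-0.008,0,0,0,0,0,-0.008,0,0,0,0,0,-0.005,0,0,0,0,0,-0.004,0,0,0,0,0,-0.002,0,0,0,0,0,-0.002,0,0,0,0,0,-0.001,0,0,0,0,0]

```text
time: 13.1
tcp_pos: [0.605, 0.0906, 0.03]
tcp_rot: [-0.0, 1.0, 0.0, -0.0]
ft_force: [0.1, -0.1, 0.2]
finger_gap: 0.469
grasp_force: 0.0
```

servo_tool:
  series: [-0.001,0,0,0,0,0,-0.001,0,0,0,0,0]

```text
time: 13.3
tcp_pos: [0.6058, 0.0906, 0.0297]
tcp_rot: [-0.0, 1.0, -0.0, -0.001]
ft_force: [-6.0, 0.2, 3.4]
finger_gap: 0.467
grasp_force: 3.5
```

servo_tool:
  series: [-0.001,0,0,0,0,0,0,0,0,0,0,0,0.004,0,0,0,0,0,0.012,0,0,0,0,0,0.015,0,0,0,0,0,0,0,-0.03,0,0,0,0,0,-0.04,0,0,0,0,0,-0.04,0,0,0,0,0,-0.04,0,0,0,0,0.04,-0.04,0,0,0,0,0.045,0,0,0,0,0,0.045,0,0,0,0]

```text
time: 14.5
tcp_pos: [0.5778, 0.2173, 0.2175]
tcp_rot: [0.001, 1.0, 0.001, 0.002]
ft_force: [0.5, -0.3, 0.6]
finger_gap: 0.466
grasp_force: 0.0
```

servo_tool:
  series: [0,0.045,0,0,0,0,0.01,0.045,0,0,0,0,0.03,0.04,0,0,0,0,0.03,0.04,0,0,0,0,0.03,0.04,0,0,0,0,0.03,0.04,0,0,0,0,0.03,0.04,0,0,0,0,0.03,0.04,0,0,0,0,0.03,0.04,0,0,0,0,0,0,0,0,0,0]

```text
time: 15.5
tcp_pos: [0.3486, 0.5926, 0.2145]
tcp_rot: [-0.006, 1.0, 0.001, -0.002]
ft_force: [-0.7, -0.7, -0.4]
finger_gap: 0.469
grasp_force: 0.0
```

```bash
python3 look.py p6; python3 - <<'E'
from cell import *
from h import *
d=get_image("top");H=hsv(d)
m=(H[...,1]<40)&(H[...,2]>150);m[:,:255]=0;m[:,330:]=0;m[:130]=0;m[190:]=0
print("stop",rect(ray(d,max(blobs(m),key=cv2.contourArea),.018)))
m=(H[...,0]>15)&(H[...,0]<35)&(H[...,1]>90)&(H[...,2]>120)
for k in blobs(m,60):print("wax",k.reshape(-1,2).mean(0))
E
```

```text
[0.3554 0.5871 0.2149] [ 0.68548508 -1.01190631 -0.37327707] 0.47328082130446736
top (array([233., 243.]), (array([451.4, 228.2]), array([56.4, 86. ]), 26.34))
top (array([168., 246.]), (array([441.6, 370.7]), array([86.3, 56. ]), 48.77))
top (array([296., 157.]), (array([643.8,  91.1]), array([54.2, 83.4]), 0.89))
side (array([309., 253.]), (array([442.8, 376.5]), array([84.4, 54.3]), 49.07))
side (array([310., 213.]), (array([451.7, 234.6]), array([52.8, 82.5]), 26.18))
side (array([236., 178.]), (array([643.9, 100.9]), array([75.7, 49.6]), 89.16))
stop (array([641.5,  99.9]), array([134.4,  95.1]), 89.36)
wax [501.22727273 239.2       ]
wax [180.8 166.8]
wax [483.57333333  53.14666667]
wax [164.2804878   39.19512195]
```

View pics/p6.png

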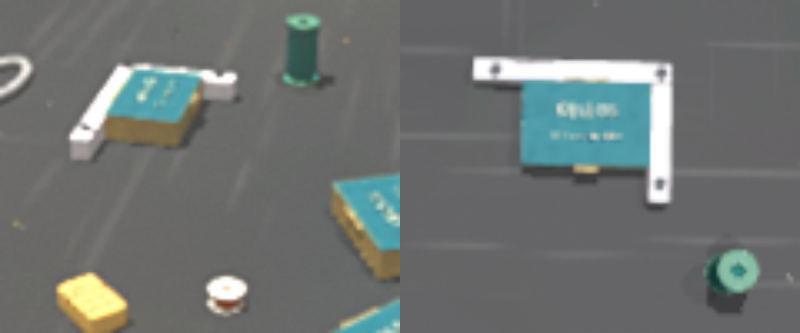

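The tin is at (643.8, 91.1) mm against an ideal of (644.3, 90.9), and the bystanders haven't moved. Before handing in I'll do one edge-line check of squareness.

```bash
python3 - <<'E'
from cell import *
from h import *
d=get_image("top");im=np.ascontiguousarray(d["image"]).astype(float)
g=im[...,2]-im[...,0]*.5   # blue-ish
gray=im.mean(2)
def edge(a,axis,lo,hi,r0,r1,sgn,z):
    pts=[]
    for i in range(lo,hi):
        p=a[r0:r1,i] if axis==0 else a[i,r0:r1]
        q=np.clip(np.diff(p)*sgn,0,None);c=r0+.5+(q*np.arange(len(q))).sum()/q.sum()
        pts.append((i,c) if axis==0 else (c,i))
    l=line(ray(d,pts,z));ang=np.degrees(np.arctan2(l[1],l[0]))
    return round(ang if axis else (ang%180)-90,2),l[2:].round(1)
print("rail outer far",edge(gray,0,266,316,132,142,1,.018))
print("rail inner, free part",edge(gray,0,264,275,140,149,-1,.018))
print("side rail outer",edge(gray,1,145,178,317,327,-1,.018))
print("lid near",[edge(g,0,a,b,165,176,-1,.024) for a,b in((279,291),(301,313),(279,313))])
print("lid left",edge(g,1,148,166,270,283,1,.024))
E
```

```text
rail outer far (np.float32(-0.17), array([688.5,  93.2], dtype=float32))
rail inner, free part (np.float32(-1.77), array([673.8, 149.9], dtype=float32))
side rail outer (np.float32(-0.58), array([636.5,  33.2], dtype=float32))
lid near [(np.float32(-0.76), array([616.2, 116.6], dtype=float32)), (np.float32(-1.43), array([616.3,  66.5], dtype=float32)), (np.float32(-0.13), array([616.3,  88.8], dtype=float32))]
lid left (np.float32(-0.39), array([647.3, 134.5], dtype=float32))
```

Tin and rails agree in angle to about 0.2°: the long edges read -0.13° and -0.17°, the ends -0.39° and -0.58°. Handing in.

```bash
python3 -c "
from cell import *
print(hand_in())"
```

```text
the job is handed in; nothing more can be done
None
```

The tin is seated square in the corner stop, within about 1 mm and 0.2° by camera; the bystanders look unmoved, the arm is clear, and I handed the job in at about 16 s (no verdict was returned).

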